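# Set the sharpener's hole selector for the fat pencil

## Task

The fat pencil is to be sharpened next: with a fingertip, flick the white selector wheel on the red desk sharpener round by its lobed edge, by just as many clicks as it takes, until its largest hole stands at the pointer and the wheel rests in that click. Work lightly: the sharpener stays where it is, not lifted, gripped hard or shoved along, and the other things on the desk are left alone.

Things in the scene. Friction and masses are not known exactly. Their poses are not given: they have to be found in the camera images.
- sharpener: Loose electric desk sharpener, red plastic, 0.9 kg: 114 mm long (x), 100 wide (y). Origin: centre of underside; z up; FRONT is -x. The front part, 77 mm high, carries the white selector wheel, lying flat. Round it are side cheeks (y = +-43 to 50 mm, x = -53 to 9) and a ledge behind (x = 9 to 26), both 90 mm high; then a motor hump 105 mm high (x = 22 to 57).
- selector (a joint): Turn of the wheel (rad), positive anticlockwise seen from above, endless both ways. 0 or any whole turn = largest hole at the pointer. Six clicks a turn, one every 1.047 rad; a sprung detent pulls it into the nearest click, so once past half-way it goes on to the next by itself. About 1 N on a lobe turns it. Pushing the wheel's front edge towards the sharpener's +y turns it in the negative sense.
- selector_centre (a point): Centre of the wheel's top face, on its upright axis (sharpener x = -33 mm, y = 0, height 90 mm). The wheel is 11 mm thick, 80 mm across its six finger lobes. A lobe is 8 mm wide, its round end (radius 4 mm) centred 36 mm from the axis; the scallops between lobes are 28 mm from the axis. At each click two lobes stand 30 degrees either side of the sharpener's -x direction.
- front_edge (a point): Point of the wheel's outer circle furthest forward, at mid-thickness (sharpener x = -73 mm, y = 0, height 84.5 mm). Fixed to the sharpener. Here the wheel juts out 16 mm past the front face (x = -57 mm), with free air below, above and in front of it: the place for the fingertip. A sideways push over about 3 N at the wheel can shift the sharpener.
- large_hole (a point): Centre of the largest hole, on the wheel's top face; travels with the wheel. Six round holes go through the wheel 18.5 mm from its axis, half-way between lobes; anticlockwise from the largest they are 14, 10, 9, 8, 7 and 6 mm across.
- pointer (a point): Tip of the small white moulded arrow on the ledge behind the wheel (sharpener x = 9.5 mm, y = 0, height 90 mm). It points at the axis; the hole at the pointer is the one next to this tip.
- pencil: Fat six-sided wooden pencil, 168 mm long, 11.5 mm across, lying beside the sharpener. Origin: underside centre.
- eraser: White eraser with a card sleeve, 42 x 19 x 12 mm, lying beside the sharpener. Origin: underside centre.
- tiffin: Closed round two-tier stainless steel tiffin, 112 mm across, 150 mm high with its wire handle. Origin: underside centre.
- pen_stand: Square wooden pen stand, 75 x 75 mm, 95 mm high, with pens to 165 mm. Origin: underside centre.
- compass_case: Flat grey aluminium compass case, 68 x 185 x 17 mm. Origin: underside centre.
- stapler: Orange plastic stapler, 135 x 36 mm, about 58 mm high. Origin: underside centre.
- notebook: Green spiral notebook lying flat, 210 x 155 x 14 mm. Origin: underside centre.
Things that resemble listed ones, but are neither listed nor needed, are in the scene too. Several things have the shape of the sharpener; the one meant has the colours described above.

How it is judged:
By the outcome, as a careful person would: the job done as asked, in the order asked, and still so for the second after the job is handed in, with the robot touching nothing.
It also fails if it takes over 51 s, if anything falls off the work surface, if the arm or the gripper's body presses on something with over 40 N, if the wrist force passes 120 N, or if a joint passes its speed limit or range.

## Robot

A 7-joint arm with a two-finger parallel gripper is mounted at the origin on the work surface. World frame = base frame: x ahead of the robot, y to its left, z up, the work surface at z = 0. Lengths are in m, angles in rad, forces in N, time in s.
With the tool pointing down it reaches from about 0.35 to 0.9 m from the base axis. Payload 7.2 kg.
Tool frame: the origin (TCP) lies between the finger pads; the fingertips stand env.tcp_to_tips ahead of it and the grasp point (between the pads) is the TCP (env.tcp_to_tips is the distance from the TCP to the fingertips, in m); z points along the fingers, y is the line along which they close (so a half turn about z gives the same grasp; the last joint's range is limited). The gripper opens to 88 mm and grips with 3 to 60 N. Pads are 20 mm wide; open, the fingers measure 115 mm over their backs; the gripper's body (75 mm by 178 mm) begins 61 mm behind the grasp point.
Start: joints at [-1.395, 0.411, -0.013, 1.596, 0.006, 1.134, -0.082], TCP at [0.151, 0.607, 0.242] pointing down, gripper open.
Joint ranges: [-2.95, 2.95], [-0.29, 1.99], [-1.47, 1.44], [0.14, 2.54], [-1.03, 4.17], [0.13, 1.85], [-2.86, 2.86]. Speed limits (rad/s): [2.39, 2.39, 3.01, 3.01, 3.14, 3.14, 3.14].

## Interface

Orientations are given as a rotation vector (axis times angle).
In Python, from cell import env gives the robot as it stands.
- The arm moves only by the tool send_rows, never from a script. Its arguments are lists of equal length, an entry for each row: "rot": the turn, a rotation vector about the tool's x, y, z in rad, a list of three; "xyz": the shift along the tool's x, y, z in cm, a list of three; "jaw": the gripper command: -1 is fully open, 1 is shut, values between are in proportion. In form: {"rot": [[ax, ay, az], ...], "xyz": [[x, y, z], ...], "jaw": [jaw, ...]}. A call has 1 to 12 rows; each row shifts and turns the commanded pose from where the row before left it, along the tool's axes as they then stand; what a row does not reach is not made up. A row lasts 1/12 s, in which the tool goes at most 41.7 mm and 7.16 degrees, less where a joint would pass 70% of its speed; a pose out of reach is approached as far as the arm can. A call with a gripper value outside its range is refused whole. The fingers move at their own pace and stop on an object; "grip_force" is the grip in N (left out, the last holds). Time passes only in rows, so rows that do not move let the fingers close. It gives the time, the measured TCP pose, the force, the opening and the grip force at its end, in the units of the state.
- env.read_state(): the state, without advancing time (a new reading comes with each control period).
- env.read_camera(name): name is "side" or "top"; returns (picture, depth): 400x640x3 uint8, blue, green, red; 400x640 float32, m along the optical axis (not along the pixel's ray), 0 where there is no reading.
- env.camera_model(name): a dict with "camera_matrix" (3x3 intrinsics, pixels), "distortion" ([k1, k2, p1, p2, k3] as OpenCV has them; the pictures are not rectified), "extrinsics" (4x4, takes a point from world to camera coordinates). Camera axes: x right, y up, looking along -z (the intrinsics and any distortion apply to the point x, -y, -z); pixel columns grow to the right and rows downward; lengths in m; the calibration is good to about 2 mm. A picture is of the moment at which its call begins. camera_model takes no time and is no camera call.
- env.job_done(): hands the job in; it is judged then, once.
Trained networks look in the newest picture that a camera, given by its name, has taken for a name from the list of things; names that differ only in an ending like _2 or _b are one class to them, and where a whole thing is asked for, a point or a joint stands for the part that bears it (a point fixed in the world has none). Each returns a list of dicts, best first, with "conf" (0 to 1); they miss things now and then, are a little off and sometimes report something else, mostly with a low value. They report only what shows in the picture. A call takes as long as a camera call. They do not tell look-alikes from the thing itself.
- env.boxes_of(query, camera): "at" ([x, y, z] in m, in the coordinates of the camera as it stood for that picture, good to about 4 mm: the middle of the surface that is visible of it).
- env.trace(query, camera): "mask" (400x640 bool, what is visible of it).
- env.place_of(query, camera): "at" ([x, y, z] in m, in the coordinates of the camera as it stood for that picture, good to about 4 mm: a listed point, or the origin of a listed thing).
The state is a dict: "t": time; "joint_pos": joint angles; "qvel": joint speeds; "effort": joint torques, N m; "ee_pos": TCP position; "tcp_rot": TCP orientation; "wrist_force": force on the tool from outside, world axes, zero at the start; "ft_torque": the same for the moment, N m; "gripper_width": finger opening in m; "gripper_force": force on a finger pad.
Only numpy, scipy, OpenCV 4.12 (cv2) and the standard library are available. Lean on these libraries where they do the work, as an engineer would, in place of code of your own. Each camera call takes 0.05 s, during which the arm holds its last target. There are 200 camera calls.

## Working session

There is one attempt and no reset: what is moved stays moved. The work goes in short steps, Python scripts to look and compute and a tool call to move; the robot and the scene stay as the last step left them, time stands still between calls to the robot, and variables do not carry over. Pictures are saved under pics/ and viewed, at most 10 in all, crops included, and the job is handed in when it is done.

Besides the shell and the picture viewer there is one more tool, called after ">>>" as name(argument=value, ...) on one line, values as JSON. send_rows: Moves the arm, as the interface text tells. Its arguments: {"type":"object","properties":{"rot":{"type":"array"},"xyz":{"type":"array"},"jaw":{"type":"array"},"grip_force":{"type":"number"}},"required":["rot","xyz","jaw"]}

```bash
mkdir -p pics; cat > h.py <<'E'
from cell import env
import numpy as np, cv2
def w(cam,p):
    E=np.array(env.camera_model(cam)["extrinsics"]); return (np.linalg.inv(E)@np.r_[p,1])[:3]
def px(cam,P):
    m=env.camera_model(cam);E=np.array(m["extrinsics"]);p=(E@np.r_[P,1])[:3]
    q=cv2.projectPoints(np.array([[p[0],-p[1],-p[2]]]),np.zeros(3),np.zeros(3),np.array(m["camera_matrix"]),np.array(m["distortion"]))[0]
    return q.ravel()
E
python3 - <<'E'
from h import *
s=env.read_state(); print(s['t'],s['ee_pos'],s['tcp_rot'],env.tcp_to_tips,s['gripper_width'])
for c in ["top","side"]:
    im,d=env.read_camera(c); cv2.imwrite(f"pics/{c}0.png",im)
    for q in ["sharpener","selector_centre","front_edge","large_hole","pointer"]:
        for r in env.place_of(q,c): print(c,q,round(r['conf'],2),w(c,r['at']).round(3),px(c,w(c,r['at'])).round())
E
```

```text
0.0 [0.15080233 0.60606553 0.2408192 ] [-3.81937762e-01 -3.11822464e+00  2.43913639e-03] 0.019 0.08791137659185748
top sharpener 0.79 [0.515 0.06  0.001] [289. 239.]
top sharpener 0.6 [ 0.601 -0.173  0.001] [369. 209.]
top selector_centre 0.72 [0.546 0.056 0.092] [289. 227.]
top selector_centre 0.66 [ 0.581 -0.202  0.086] [383. 214.]
top front_edge 0.72 [ 0.574 -0.239  0.082] [397. 216.]
top front_edge 0.64 [0.585 0.045 0.085] [293. 212.]
top large_hole 0.7 [ 0.591 -0.192  0.088] [380. 210.]
top pointer 0.69 [0.505 0.065 0.087] [285. 242.]
top pointer 0.58 [ 0.597 -0.16   0.088] [368. 208.]
side sharpener 0.65 [ 0.513  0.061 -0.003] [289. 208.]
side sharpener 0.56 [ 0.594 -0.174 -0.002] [344. 256.]
side selector_centre 0.72 [ 0.576 -0.204  0.087] [343. 247.]
side selector_centre 0.67 [0.544 0.045 0.089] [299. 189.]
side front_edge 0.95 [0.588 0.043 0.088] [312. 185.]
side front_edge 0.76 [ 0.567 -0.238  0.087] [345. 258.]
side front_edge 0.25 [0.556 0.061 0.086] [300. 185.]
side large_hole 0.74 [ 0.588 -0.186  0.087] [344. 241.]
side large_hole 0.56 [0.554 0.062 0.09 ] [300. 184.]
side large_hole 0.27 [ 0.648  0.311 -0.   ] [300. 148.]
side pointer 0.97 [0.502 0.057 0.09 ] [284. 190.]
```

View pics/top0.png

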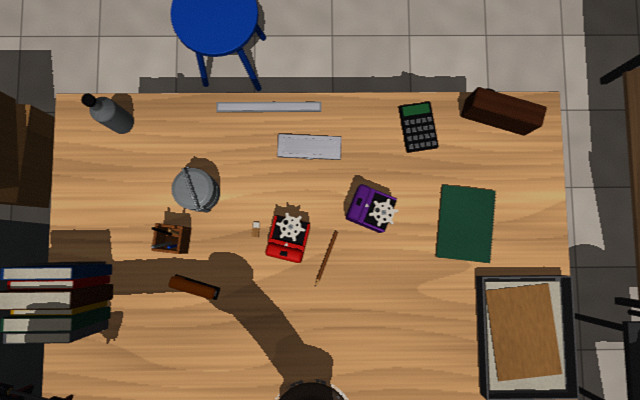

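View pics/side0.png

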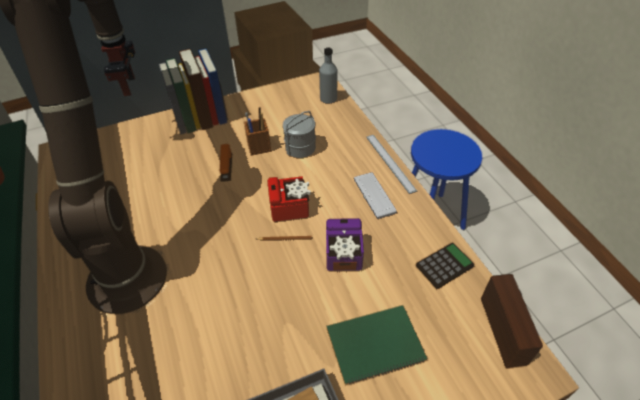

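The red sharpener is at about (289,235) in the top picture and (288,198) in the side picture, with its front pointing away from the robot. The purple one, at (372,208) in the top picture, is a decoy. I'll enlarge the wheel next.

```bash
python3 - <<'E'
from h import *
a=cv2.imread("pics/top0.png")[195:270,255:325]; b=cv2.imread("pics/side0.png")[165:225,260:320]
r=lambda i:cv2.resize(i,(400,400),interpolation=cv2.INTER_CUBIC)
cv2.imwrite("pics/c0.png",np.hstack([r(a),r(b)]))
# fit pose from model points, both cameras' detections averaged with repeated reads
P={"sharpener":[0,0,0],"selector_centre":[-.033,0,.09],"front_edge":[-.073,0,.0845],"pointer":[.0095,0,.09]}
A=[];B=[]
for k in range(3):
  for c in ["top","side"]:
    env.read_camera(c)
    for q in P:
      for r_ in env.place_of(q,c):
        v=w(c,r_['at'])
        if r_['conf']>.4 and v[1]>-.05 and v[1]<.15: A.append(P[q]);B.append(v)
A=np.array(A);B=np.array(B)
from scipy.optimize import least_squares
f=lambda p:np.c_[p[0]+A[:,0]*np.cos(p[2]),p[1]+A[:,0]*np.sin(p[2])]-B[:,:2]
s=least_squares(lambda p:f(p).ravel(),[.515,.06,2.9],loss='soft_l1',f_scale=.005)
print(s.x,len(A),np.abs(f(s.x)).mean(0),(B-A)[:,2].mean())
for c in["top","side"]:
  for r_ in env.place_of("large_hole",c): print(c,r_['conf'],w(c,r_['at']))
  m=env.trace("selector",c)
  for q in m: 
    ys,xs=np.nonzero(q['mask']);print(c,q['conf'],xs.mean(),ys.mean(),len(xs))
x,y,t=s.x
for i in range(6):
  g=t+i*np.pi/3; print(i,[px(c,[x-.033*np.cos(t)+.0185*np.cos(g),y-.033*np.sin(t)+.0185*np.sin(g),.09]).round(1) for c in["top","side"]])
print(env.read_state()['t'])
E
```

```text
[0.51589718 0.05968622 2.92629289] 23 [0.00738706 0.00259564] -0.0010785031417995968
top 0.95 [ 0.58992992 -0.19042054  0.08809391]
top 0.87 [0.55908676 0.06440593 0.08573191]
top 0.49 [ 0.54446048  0.15684218 -0.00163715]
top 0.64 383.9149560117302 211.7565982404692 341
top 0.6 290.10849056603774 226.98820754716982 424
side 0.71 [0.5543855  0.06139237 0.08947922]
side 0.61 [ 0.58699962 -0.18569174  0.08758895]
side 0.91 344.06205250596656 247.33890214797137 419
side 0.85 297.2792207792208 189.18506493506493 308
0 [array([288.2, 232.8]), array([292.8, 187.4])]
1 [array([294.8, 230.7]), array([296.6, 190.8])]
2 [array([296.2, 224. ]), array([302.7, 189.9])]
3 [array([291.1, 219.4]), array([304.9, 185.6])]
4 [array([284.6, 221.5]), array([301.1, 182.4])]
5 [array([283.2, 228.2]), array([295.1, 183.2])]
2.3
```

View pics/c0.png

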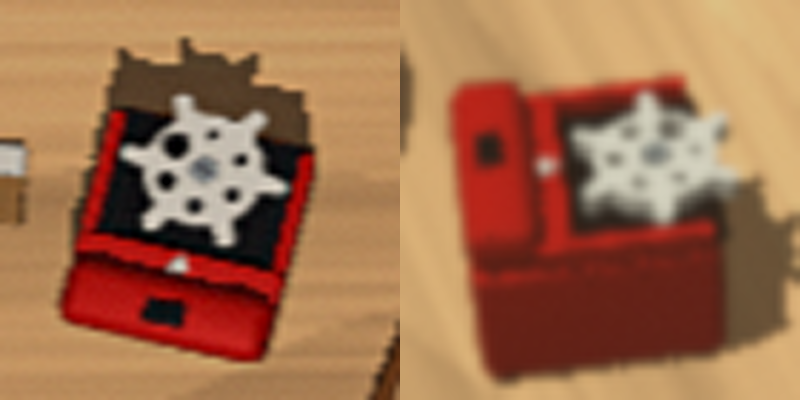

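The wheel sits with its hub at about (203,168) in the crop. The largest hole is at (177,145), front-left, four clicks anticlockwise from the pointer. It needs +2 clicks, so I push the front edge towards world +y twice. First I'll align the tool and close the jaw.

>>> send_rows(rot=[[0,0,0.124],[0,0,0.124],[0,0,0.124],[0,0,0.124],[0,0,0.124],[0,0,0.124],[0,0,0.124],[0,0,0.124],[0,0,0.124],[0,0,0.124],[0,0,0.124],[0,0,0.124]], xyz=[[0,0,0],[0,0,0],[0,0,0],[0,0,0],[0,0,0],[0,0,0],[0,0,0],[0,0,0],[0,0,0],[0,0,0],[0,0,0],[0,0,0]], jaw=[1,1,1,1,1,1,1,1,1,1,1,1], grip_force=5)

```text
t: 3.3
ee_pos: [0.1508, 0.6065, 0.2417]
tcp_rot: [-2.399, -2.028, -0.0]
wrist_force: [0.6, 0.4, 0.6]
gripper_width: 0.0114
gripper_force: 0.0
```

```bash
cat >> h.py <<'E'
from scipy.spatial.transform import Rotation as Ro
C=np.array([.547,.0515]);T=2.9263
U=np.array([-np.cos(T),-np.sin(T)]);V=np.array([np.sin(T),-np.cos(T)])
def go(u,v,z):
    s=env.read_state();R=Ro.from_rotvec(s['tcp_rot']).as_matrix();p=np.array(s['ee_pos'])
    d=np.r_[C+u*U+v*V,z]-p
    print('t',s['t'],'ee',p.round(4),'uv',((p[:2]-C)@U).round(4),((p[:2]-C)@V).round(4),'w',round(s['gripper_width'],4),'F',np.round(s['wrist_force'],2),'J',np.round(s['joint_pos'],2))
    ex=R[:,0];print('yaw err (world, to +V)',np.arctan2(V[1],V[0])-np.arctan2(ex[1],ex[0]),'tilt',R[:,2].round(3),'tool cm',(R.T@d*100).round(2))
E
python3 -c "from h import *
go(.06,-.042,.2)"
```

```text
t 3.3 ee [0.1508 0.6065 0.2417] uv -0.5056 0.4576 w 0.0114 F [0.55 0.36 0.56] J [-1.62  0.42  0.29  1.61 -0.13  1.13 -1.46]
yaw err (world, to +V) -0.04832172378575228 tilt [ 0.  0. -1.] tool cm [-52.63  54.08   4.16]
```

>>> send_rows(rot=[[0,0,0],[0,0,0],[0,0,0],[0,0,0],[0,0,0],[0,0,0],[0,0,0],[0,0,0],[0,0,0],[0,0,0],[0,0,0],[0,0,0]], xyz=[[-2.4,2.4,0],[-2.4,2.4,0],[-2.4,2.4,0],[-2.4,2.4,0],[-2.4,2.4,0],[-2.4,2.4,0],[-2.4,2.4,0],[-2.4,2.4,0],[-2.4,2.4,0],[-2.4,2.4,0],[-2.4,2.4,0],[-2.4,2.4,0]], jaw=[1,1,1,1,1,1,1,1,1,1,1,1])

```text
t: 4.3
ee_pos: [0.3897, 0.2747, 0.242]
tcp_rot: [-2.392, -2.036, -0.001]
wrist_force: [-0.5, -0.1, 0.2]
gripper_width: 0.0009
gripper_force: 0.0
```

>>> send_rows(rot=[[0,0,0],[0,0,0],[0,0,0],[0,0,0],[0,0,0],[0,0,0],[0,0,0],[0,0,0],[0,0,0],[0,0,0],[0,0,0.048],[0,0,0]], xyz=[[-2.4,2.4,0],[-2.4,2.4,0],[-2.4,2.4,0],[-2.4,2.4,0],[-2.4,2.4,0],[-2.4,2.4,0],[-2.4,2.4,0],[-2.4,2.4,0],[-2.4,2.4,0],[-2.4,2.4,0],[0,0,0],[0,0,0]], jaw=[1,1,1,1,1,1,1,1,1,1,1,1])

```text
t: 5.3
ee_pos: [0.588, -0.0018, 0.2415]
tcp_rot: [2.446, 1.97, -0.001]
wrist_force: [-0.8, 1.2, 0.5]
gripper_width: 0.0006
gripper_force: 0.0
```

```bash
python3 -c "from h import *
go(.06,-.042,.12)"
```

```text
t 5.3 ee [ 0.588  -0.0018  0.2415] uv 0.0514 -0.0433 w 0.0006 F [-0.83  1.19  0.48] J [-0.57  0.4   0.66  1.72 -0.27  1.11 -0.04]
yaw err (world, to +V) -0.00014623714666539556 tilt [ 0.    -0.001 -1.   ] tool cm [ 0.15  0.85 12.15]
```

>>> send_rows(rot=[[0,0,0],[0,0,0],[0,0,0],[0,0,0],[0,0,0],[0,0,0]], xyz=[[0,0.8,0],[0,0,3],[0,0,3],[0,0,3],[0,0,2.5],[0,0,2]], jaw=[1,1,1,1,1,1])

```text
t: 5.8
ee_pos: [0.5945, 0.0013, 0.1046]
tcp_rot: [-2.435, -1.982, 0.001]
wrist_force: [0.0, 0.1, 0.3]
gripper_width: 0.0005
gripper_force: 0.0
```

```bash
python3 - <<'E'
from h import *
go(.0435,-.042,.102)
r=lambda i:cv2.resize(i,(400,400),interpolation=cv2.INTER_CUBIC)
I=[]
for c,(x,y) in {"top":(255,190),"side":(265,155)}.items():
    im,_=env.read_camera(c); I.append(r(im[y:y+70,x:x+70]))
    for q in ["selector_centre","front_edge"]:
        for k in env.place_of(q,c):
            v=w(c,k['at']); 
            if v[1]>-.05: print(c,q,k['conf'],v.round(4))
cv2.imwrite("pics/c1.png",np.hstack(I))
E
```

```text
t 5.8 ee [0.5945 0.0013 0.1046] uv 0.0571 -0.0389 w 0.0005 F [0.03 0.05 0.26] J [-0.5   0.56  0.57  1.83 -0.39  0.86  0.06]
yaw err (world, to +V) -0.010654422720221213 tilt [-0.002  0.001 -1.   ] tool cm [-0.29 -1.37  0.26]
side selector_centre 0.57 [0.5472 0.0479 0.0885]
side front_edge 0.19 [ 0.5096  0.0597 -0.0022]
```

View pics/c1.png

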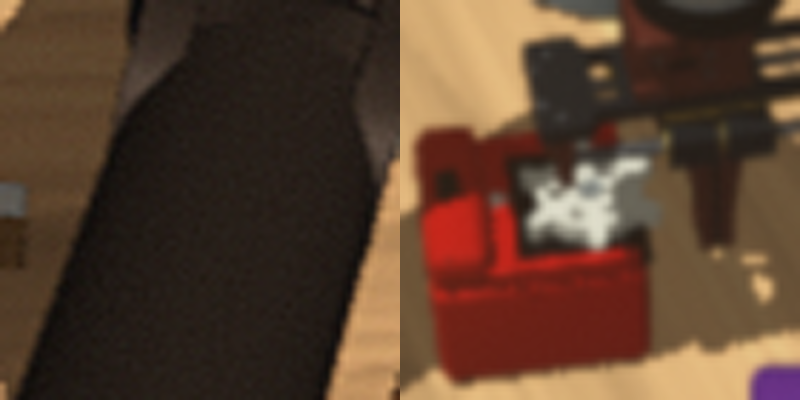

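The side crop shows the closed fingertip at about (715,245), in front of and to the right of the wheel and clear of everything. Next I move in and push slowly.

>>> send_rows(rot=[[0,0,0.01],[0,0,0],[0,0,0],[0,0,0],[0,0,0],[0,0,0],[0,0,0],[0,0,0]], xyz=[[-0.3,-0.7,0.3],[0,-0.7,0],[0,0,0],[0.5,0,0],[0.5,0,0],[0.5,0,0],[0.5,0,0],[0,0,0]], jaw=[1,1,1,1,1,1,1,1])

```text
t: 6.77
ee_pos: [0.5857, 0.0204, 0.1035]
tcp_rot: [-2.449, -1.968, -0.001]
wrist_force: [0.8, 0.2, 0.2]
gripper_width: 0.0007
gripper_force: 0.0
```

>>> send_rows(rot=[[0,0,0],[0,0,0],[0,0,0],[0,0,0],[0,0,0],[0,0,0],[0,0,0]], xyz=[[0.5,0,0],[0.5,0,0],[0.5,0,0],[0.5,0,0],[0.5,0,0],[0,0,0],[0,0,0]], jaw=[1,1,1,1,1,1,1])

```text
t: 7.35
ee_pos: [0.5907, 0.0434, 0.1036]
tcp_rot: [-2.45, -1.966, 0.0]
wrist_force: [0.0, -0.2, -0.5]
gripper_width: 0.0007
gripper_force: 0.0
```

```bash
cat > look.py <<'E'
from h import *
import sys
go(.0435,.02,.102)
r=lambda i:cv2.resize(i,(400,400),interpolation=cv2.INTER_CUBIC)
I=[]
for c,(x,y) in {"top":(255,190),"side":(265,155)}.items():
    im,_=env.read_camera(c); I.append(r(im[y:y+70,x:x+70]))
    for q in ["large_hole","selector_centre","pointer","sharpener"]:
        for k in env.place_of(q,c):
            v=w(c,k['at'])
            if v[1]>-.05: print(c,q,round(k['conf'],2),v.round(4),'uv',((v[:2]-C)@U).round(4),((v[:2]-C)@V).round(4))
cv2.imwrite(f"pics/{sys.argv[1]}.png",np.hstack(I))
E
python3 look.py c2
```

```text
t 7.35 ee [0.5907 0.0434 0.1036] uv 0.0445 0.0014 w 0.0007 F [ 0.01 -0.18 -0.48] J [-0.57  0.56  0.58  1.84 -0.4   0.85 -0.02]
yaw err (world, to +V) 0.002961080956267681 tilt [-0. -0. -1.] tool cm [ 1.86 -0.1   0.16]
top pointer 0.8 [0.5077 0.0609 0.0866] uv -0.0404 0.0008
top pointer 0.61 [ 0.7881 -0.0039 -0.0036] uv 0.2474 -0.0026
top sharpener 0.67 [ 0.5146  0.0635 -0.003 ] uv -0.0343 0.0048
top sharpener 0.52 [ 0.5212  0.3858 -0.0015] uv -0.0967 0.3211
top sharpener 0.51 [0.588  0.0477 0.0815] uv 0.0409 0.0051
side large_hole 0.62 [0.5572 0.0625 0.0891] uv 0.0076 0.0129
side selector_centre 0.51 [0.544  0.0448 0.0883] uv -0.0015 -0.0072
side pointer 0.88 [0.5052 0.0556 0.0884] uv -0.0417 -0.005
side sharpener 0.68 [5.124e-01 6.050e-02 3.000e-04] uv -0.0357 0.0014
side sharpener 0.48 [ 0.6482  0.3107 -0.004 ] uv 0.0435 0.2749
```

View pics/c2.png

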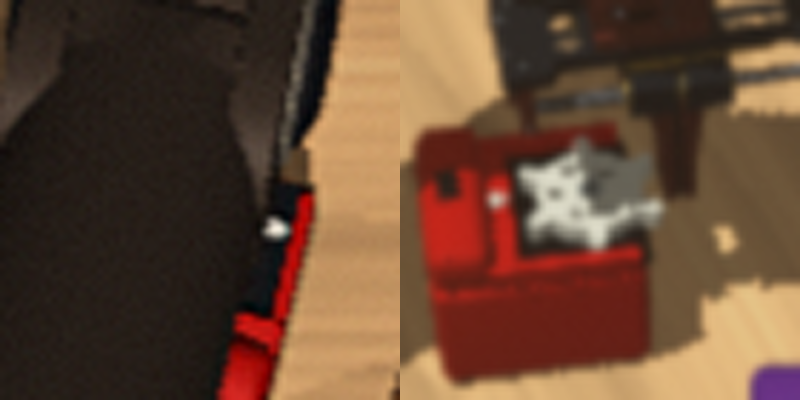

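The side crop shows the wheel unmoved, with its near-front lobe still at (655,208). The fingertip at (682,195) passed in front of it, so the tip is thinner than I assumed. I'll go back, move 6.5 mm closer and retry.

>>> send_rows(rot=[[0,0,0],[0,0,0],[0,0,0],[0,0,0],[0,0,0],[0,0,0]], xyz=[[-1.5,0.4,0],[-1.5,0,0],[-1.5,0,0],[0,-0.6,0.2],[0,-0.5,0],[0,0,0]], jaw=[1,1,1,1,1,1])

```text
t: 8.35
ee_pos: [0.5727, 0.0011, 0.1014]
tcp_rot: [-2.45, -1.964, 0.001]
wrist_force: [-0.1, 0.3, 0.6]
gripper_width: 0.0005
gripper_force: 0.0
```

>>> send_rows(rot=[[0,0,0],[0,0,0],[0,0,0],[0,0,0],[0,0,0],[0,0,0],[0,0,0],[0,0,0],[0,0,0]], xyz=[[0.5,0,0],[0.5,0,0],[0.5,0,0],[0.5,0,0],[0.5,0,0],[0.5,0,0],[0.5,0,0],[0.5,0,0],[0,0,0]], jaw=[1,1,1,1,1,1,1,1,1])

```text
t: 9.1
ee_pos: [0.583, 0.0414, 0.1015]
tcp_rot: [-2.449, -1.967, -0.0]
wrist_force: [0.1, 0.3, -0.4]
gripper_width: 0.0003
gripper_force: 0.1
```

```bash
python3 look.py c3
```

```text
t 9.1 ee [0.583  0.0414 0.1015] uv 0.0373 -0.0022 w 0.0003 F [ 0.07  0.31 -0.42] J [-0.57  0.55  0.58  1.86 -0.4   0.84 -0.01]
yaw err (world, to +V) 0.0019735529299169663 tilt [-0.     0.001 -1.   ] tool cm [ 2.22  0.62 -0.05]
top pointer 0.72 [0.5062 0.0604 0.0873] uv -0.0418 -0.0
top sharpener 0.54 [ 0.5141  0.0576 -0.0009] uv -0.0334 -0.0011
side large_hole 0.59 [0.5406 0.0652 0.088 ] uv -0.0092 0.0121
side selector_centre 0.71 [0.5474 0.047  0.0899] uv 0.0014 -0.0043
side pointer 0.61 [0.5038 0.061  0.0875] uv -0.0442 0.0001
side sharpener 0.89 [ 0.5135  0.0616 -0.0023] uv -0.0349 0.0027
```

View pics/c3.png

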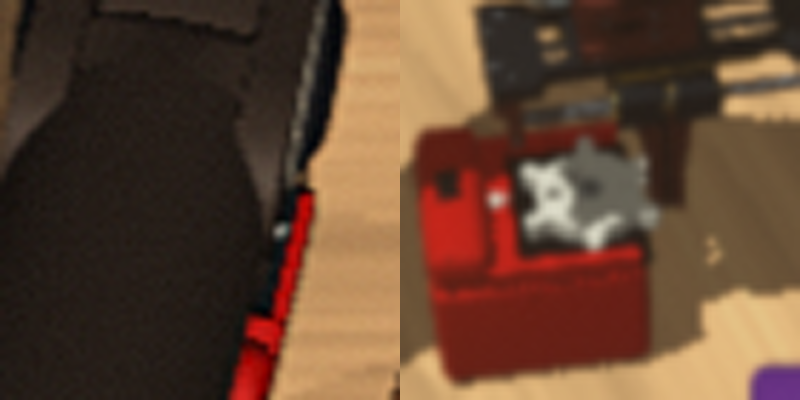

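The large hole is now at about 120° from the front (side crop near (590,185) is shaded), so the wheel has moved one click. The sharpener hasn't moved. I'll withdraw forward, go back and repeat the same stroke.

>>> send_rows(rot=[[0,0,0],[0,0,0],[0,0,0],[0,0,0],[0,0,0],[0,0,0],[0,0,0],[0,0,0],[0,0,0]], xyz=[[0,0.7,0],[0,0.7,0],[0,0.6,0],[-1.4,0,0],[-1.4,0,0],[-1.2,0,0],[0,-1.0,0],[0,-1.0,0],[0,0,0]], jaw=[1,1,1,1,1,1,1,1,1])

```text
t: 10.35
ee_pos: [0.5715, 0.001, 0.1014]
tcp_rot: [-2.45, -1.963, 0.002]
wrist_force: [-0.0, 0.4, -0.0]
gripper_width: 0.0004
gripper_force: 0.0
```

>>> send_rows(rot=[[0,0,0],[0,0,0],[0,0,0],[0,0,0],[0,0,0],[0,0,0],[0,0,0],[0,0,0],[0,0,0]], xyz=[[0.5,0,0],[0.5,0,0],[0.5,0,0],[0.5,0,0],[0.5,0,0],[0.5,0,0],[0.5,0,0],[0.5,0,0],[0,0,0]], jaw=[1,1,1,1,1,1,1,1,1])

```text
t: 11.1
ee_pos: [0.583, 0.0414, 0.1015]
tcp_rot: [-2.449, -1.967, -0.0]
wrist_force: [0.4, 0.8, -0.4]
gripper_width: 0.0007
gripper_force: 0.2
```

>>> send_rows(rot=[[0,0,0],[0,0,0],[0,0,0],[0,0,0],[0,0,0],[0,0,0],[0,0,0],[0,0,0],[0,0,0],[0,0,0],[0,0,0],[0,0,0]], xyz=[[0,0.7,0],[0,0.7,0],[0,0.8,0],[0,1,0],[0,0,-3],[0,0,-3],[0,0,-3],[0,0,-3],[-3,0,0],[-3,0,0],[-3,0,0],[-3,0,0]], jaw=[1,1,1,1,1,1,1,1,1,1,1,1])

```text
t: 12.1
ee_pos: [0.5883, -0.0863, 0.2221]
tcp_rot: [2.45, 1.965, 0.001]
wrist_force: [0.2, -0.0, 0.8]
gripper_width: 0.0002
gripper_force: 0.0
```

>>> send_rows(rot=[[0,0,0],[0,0,0],[0,0,0],[0,0,0],[0,0,0],[0,0,0],[0,0,0],[0,0,0]], xyz=[[-3,0,0],[-3,0,0],[-3,0,0],[-3,0,0],[-3,0,0],[-3,0,0],[-3,0,0],[0,0,0]], jaw=[1,1,1,1,1,1,1,1])

```text
t: 12.77
ee_pos: [0.5396, -0.2975, 0.2224]
tcp_rot: [2.457, 1.953, -0.005]
wrist_force: [-1.4, 0.2, 0.7]
gripper_width: 0.0009
gripper_force: 0.0
```

```bash
python3 look.py c4
```

```text
t 12.7667 ee [ 0.5396 -0.2975  0.2224] uv 0.0673 -0.3425 w 0.0009 F [-1.44  0.21  0.69] J [-0.07  0.48  0.7   1.68 -0.33  1.11  0.49]
yaw err (world, to +V) 0.0123980788574789 tilt [-0.    -0.004 -1.   ] tool cm [36.27 -2.84 11.88]
top large_hole 0.73 [0.529  0.0579 0.092 ] uv -0.019 0.0024
top selector_centre 0.67 [0.549  0.0511 0.09  ] uv 0.0021 0.0001
top pointer 0.93 [0.507  0.0634 0.085 ] uv -0.0416 0.0031
top sharpener 0.8 [ 0.5128  0.0601 -0.0022] uv -0.0353 0.001
side large_hole 0.69 [0.5262 0.0566 0.0889] uv -0.0214 0.0006
side selector_centre 0.81 [0.5441 0.05   0.0887] uv -0.0025 -0.0021
side pointer 0.73 [0.5011 0.0613 0.0917] uv -0.047 -0.0002
side sharpener 0.76 [ 0.5115  0.0609 -0.0028] uv -0.0366 0.0016
```

View pics/c4.png

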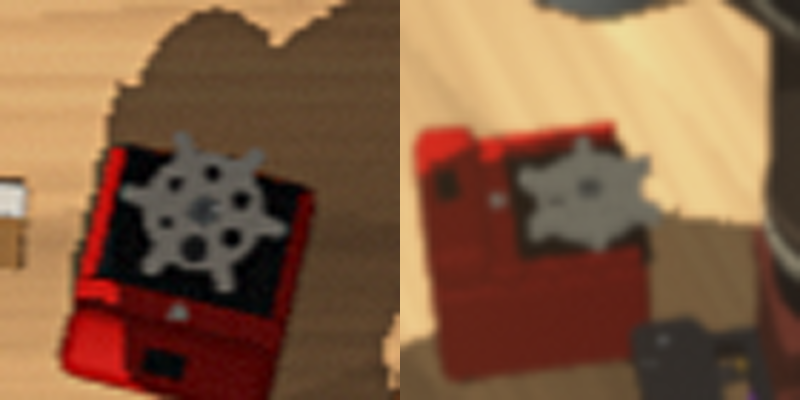

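The top crop shows the largest hole at (193,247), right beside the pointer tip at (178,312). The lobes stand symmetrically about the front, the sharpener hasn't moved, and the robot is clear.

```bash
python3 -c "from cell import env; print(env.job_done())"
```

```text
the job is handed in; nothing more can be done
None
```

I turned the red sharpener's wheel two clicks anticlockwise; its largest hole now rests in the click at the pointer. The sharpener stayed where it was, and I handed the job in with the arm clear, at about 13 s on the robot's clock.

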